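# Stroke-test a sprung roller rail

## Task

Test the sprung roller rail that lies on the bench: with the closed fingertips stroke along the tops of its five rollers, from the end with the wide bolted mounting plate to the plain end, pressing lightly so that each roller in turn gives a little and is rolled along by the stroke, without pushing any of them down to its stop. The rail is loose: do not shift, grip or lift it, leave the turned stub, the wedge and the jar as they stand, and finish clear of everything.

Things in the scene. Friction and masses are not known exactly. Their poses are not given: they have to be found in the camera images.
- rail: Loose aluminium channel, about 0.9 kg, 52 mm wide (x), 236 mm long (y), side walls 40 mm high, five steel rollers in a row between them at y = +90, +45, 0, -45, -90 mm. Origin: centre of the underside. The +y end has the wide dark steel mounting plate (110 mm in x, 30 mm in y, 10 mm thick, 131 mm from the origin, two bolt heads to 16 mm height); the -y end is plain.
- row_start (a point): Top of roller 1, the one nearest the mounting plate, when unpressed: 56 mm above the bench, 16 mm above the walls (fixed to the rail; axes as the rail's). Rollers are 32 mm in diameter, 36 mm long, axles along the rail's x.
- row_end (a point): Top of roller 5, the last one at the plain end, unpressed (180 mm from row_start)
- roller1 (a joint): Turn of roller 1 (rad, 0 at the start); grows when its top is stroked from the mounting plate towards the plain end (1 rad = 16 mm of stroke)
- roller2 (a joint): The same for roller 2
- roller3 (a joint): The same for roller 3, the middle one
- roller4 (a joint): The same for roller 4
- roller5 (a joint): The same for roller 5, at the plain end
- press1 (a joint): How far roller 1 is pressed down (m): 0 free, 0.012 at its stop. Each roller has its own spring: about 1 N to start, 0.25 N more per mm; it rises again when let go
- press2 (a joint): The same for roller 2
- press3 (a joint): The same for roller 3
- press4 (a joint): The same for roller 4
- press5 (a joint): The same for roller 5
- bar_stub: Bystander: stepped turned steel stub standing upright, 30 mm in diameter, 54 mm tall, a little beyond the plain end of the rail; origin at the centre of its underside
- wedge: Bystander: beech wedge, 24 x 90 x 30 mm, lying between the rail and the robot; origin at the centre of its underside
- jar_screws: Bystander: closed pale jar with a screw cap, 52 mm in diameter, 62 mm tall, between the rail and the robot; origin at the centre of its underside

How it is judged:
On the way, in this order (a step that is already met when the one before it is completed fails the run):
1. roller 1 has been rolled towards the plain end while pressed in a little (value of joint roller1 above 0.5 rad and value of joint press1 above 0.0007 m).
2. then roller 2 has been rolled towards the plain end while pressed in a little (value of joint roller2 above 0.5 rad and value of joint press2 above 0.0007 m).
3. then roller 3 has been rolled towards the plain end while pressed in a little (value of joint roller3 above 0.5 rad and value of joint press3 above 0.0007 m).
4. then roller 4 has been rolled towards the plain end while pressed in a little (value of joint roller4 above 0.5 rad and value of joint press4 above 0.0007 m).
5. then roller 5 has been rolled towards the plain end while pressed in a little (value of joint roller5 above 0.5 rad and value of joint press5 above 0.0007 m).
At the end, for the whole second after the job is handed in: All five rollers have been rolled towards the plain end by at least 0.5 rad and have sprung back up (pressed less than 2 mm); the rail lies flat (tilt under 0.05 rad), at rest, within 20 mm of where it was; the stub, wedge and jar are within 10 mm of where they stood and not tipped (value of joint each of roller1, roller2, roller3, roller4, roller5 above 0.5 rad and value of joint each of press1, press2, press3, press4, press5 below 0.002 m and angle between rail's own z axis and vertical below 0.05 rad and height (world z) of rail below 0.005 m and linear speed of rail below 0.01 m/s and distance of rail from where it was at the start of the episode below 0.02 m and distance of each of bar_stub, wedge, jar_screws from where it was at the start of the episode below 0.01 m and angle between each of bar_stub, wedge, jar_screws's own z axis and vertical below 0.1 rad); the robot touches nothing.
It fails at once if a roller is pushed down to its stop (pressed more than 11 mm) (value of joint any of press1, press2, press3, press4, press5 above 0.011 m).
It fails at once if the rail is shifted by more than 20 mm, lifted by more than 8 mm or tipped (distance of rail from where it was at the start of the episode above 0.02 m or height (world z) of rail above 0.008 m or angle between rail's own z axis and vertical above 0.12 rad).
It fails at once if the stub, the wedge or the jar is moved by more than 10 mm or tipped (distance of any of bar_stub, wedge, jar_screws from where it was at the start of the episode above 0.01 m or angle between any of bar_stub, wedge, jar_screws's own z axis and vertical above 0.2 rad).
It also fails if it takes over 45 s, if anything falls off the work surface, if the arm or the gripper's body presses on something with over 40 N, if the wrist force passes 120 N, or if a joint passes its speed limit or range.

## Robot

A 6-joint arm with a two-finger parallel gripper is mounted at the origin on a cart in front of the work surface, level with it; the furniture and walls round the work are solid. World frame = base frame: x ahead of the robot, y to its left, z up, the work surface at z = 0. Lengths are in m, angles in rad, forces in N, time in s.
With the tool pointing down it reaches from about 0.275 to 0.725 m from the base axis. Payload 15.9 kg.
Tool frame: the origin (TCP) lies at the very end of the fingers, on their centre line; the grasp point (between the pads) lies 19 mm behind it; z points along the fingers, y is the line along which they close (so a half turn about z gives the same grasp; the last joint's range is limited). The gripper opens to 85 mm and grips with 20 to 120 N. Pads are 22 mm wide; open, the fingers measure 114 mm over their backs; the gripper's body (76 mm by 85 mm) begins 54 mm behind the grasp point. The pads swing forward as they close: fully open they stand 13 mm farther back than shut.
Start: joints at [-1.274, 0.213, -0.034, 1.323, 0, 1.571], TCP at [0.146, -0.478, 0.231] pointing down, gripper open.
Joint ranges: [-2.98, 2.98], [-0.74, 1.72], [-1.14, 1.35], [-2.1, 2.04], [-1.57, 1.44], [-3.14, 3.14]. Speed limits (rad/s): [1.89, 1.89, 2.39, 2.57, 3.14, 3.14].

## Interface

Orientations are given as a unit quaternion [w, x, y, z].
In Python, from cell import ctrl gives the robot as it stands. The module is installed in compiled form; this text tells all that it offers.
- The arm moves only by the tool jog_arm, never from a script. Its argument "plan" is a list of rows, each an object of numbers: "tx", "ty", "tz": the shift along the tool's x, y, z in cm; "ax", "ay", "az": the turn, a rotation vector about the tool's x, y, z in rad; "jaw": the finger opening in cm, from 0 to 8.54. A call has exactly 5 rows; each row shifts and turns the commanded pose from where the row before left it, along the tool's axes as they then stand; what a row does not reach is not made up. A row lasts 1/8 s, in which the tool goes at most 62.5 mm and 10.7 degrees, less where a joint would pass 70% of its speed; a pose out of reach is approached as far as the arm can. A call is refused whole if a number of a shift passes 6.25 or a number of a turn 0.188, either way. A call with a gripper value outside its range is refused whole. The fingers move at their own pace and stop on an object; the grip force is fixed at half the most. Time passes only in rows, so rows that do not move let the fingers close, or fill a call up. It gives the time, the measured TCP pose, the force, the opening and the grip force at its end, in the units of the state.
- ctrl.get_obs(): the state, without advancing time (a new reading comes with each control period).
- ctrl.grab_frame(name): name is "scene" or "top" or "wrist"; returns a dict with "img" (480x640x3 uint8, red, green, blue), "vertical_fov" (degrees; the focal length in pixels is half the picture's height over the tangent of half this angle, whatever the lens; pixels are square), "cx", "cy" (the principal point, pixels), "view" (4x4, takes a point from world to camera coordinates). Camera axes: x right, y down, z forward; pixel columns grow to the right and rows downward; lengths in m; the calibration is good to about 2 mm. A picture is of the moment at which its call begins. There is no depth.
- ctrl.sign_off(): hands the job in; it is judged then, once.
Trained networks look in a picture, given as the dict that the camera call returned (one of the last four; its "shot" number tells which), for a name from the list of things; names that differ only in an ending like _2 or _b are one class to them, and where a whole thing is asked for, a point or a joint stands for the part that bears it (a point fixed in the world has none). Each returns a list of dicts, best first, with "p" (0 to 1); they miss things now and then, are a little off and sometimes report something else, mostly with a low value. They report only what shows in the picture. A call takes as long as a camera call.
- ctrl.search_frame(target, picture): "bbox" ([left, top, width, height] in pixels, round what is visible of it).
- ctrl.silhouettes(target, picture): "mask" (480x640 bool, what is visible of it) and "bbox" ([left, top, width, height] in pixels, round what is visible of it).
- ctrl.pinpoint(target, picture): "pixel" ([column, row] in pixels: a listed point, or the origin of a listed thing).
The state is a dict: "t": time; "joints": joint angles; "joint_vel": joint speeds; "joint_torque": joint torques, N m; "eef_pos": TCP position; "orientation": TCP orientation; "wrist_force": force on the tool from outside, world axes, zero at the start; "wrist_torque": the same for the moment, N m; "grip_width": finger opening in m; "gripper_force": force on a finger pad.
Only numpy, scipy, OpenCV 4.12 (cv2) and the standard library are available. Lean on these libraries where they do the work, as an engineer would, in place of code of your own. Each camera call takes 0.05 s, during which the arm holds its last target. There are 200 camera calls.

## Working session

There is one attempt and no reset: what is moved stays moved. The work goes in short steps, Python scripts to look and compute and a tool call to move; the robot and the scene stay as the last step left them, time stands still between calls to the robot, and variables do not carry over. Pictures are saved under pics/ and viewed, at most 10 in all, crops included, and the job is handed in when it is done.

Besides the shell and the picture viewer there is one more tool, called by a JSON object that holds its "name" and its "arguments". jog_arm: Moves the arm, as the interface text tells. Its arguments: {"type":"object","properties":{"plan":{"type":"array","items":{"type":"object","properties":{"tx":{"type":"number"},"ty":{"type":"number"},"tz":{"type":"number"},"ax":{"type":"number"},"ay":{"type":"number"},"az":{"type":"number"},"jaw":{"type":"number"}}}}},"required":["plan"]}

```bash
mkdir -p pics; cat > h.py <<'E'
import numpy as np, cv2
from cell import ctrl
def K(f):
    fl=240/np.tan(np.radians(f["vertical_fov"])/2); return fl
def ray(f,px,z):
    fl=K(f); V=np.array(f["view"]); R=V[:3,:3]; t=V[:3,3]
    c=-R.T@t; d=R.T@np.array([(px[0]-f["cx"])/fl,(px[1]-f["cy"])/fl,1]); return c+d*(z-c[2])/d[2]
def proj(f,p):
    V=np.array(f["view"]); q=V[:3,:3]@np.array(p)+V[:3,3]; fl=K(f); return [q[0]/q[2]*fl+f["cx"],q[1]/q[2]*fl+f["cy"]]
E
python3 - <<'E'
from h import *
np.set_printoptions(precision=4,suppress=True)
o=ctrl.get_obs(); print(o["t"],o["eef_pos"],o["orientation"],o["wrist_force"])
for n in ["top","scene"]:
    f=ctrl.grab_frame(n); cv2.imwrite(f"pics/{n}0.png",f["img"][:,:,::-1])
    print(n,K(f))
    for t,z in [("row_start",.056),("row_end",.056),("rail",0),("bar_stub",0),("wedge",0),("jar_screws",0)]:
        for r in ctrl.pinpoint(t,f)[:2]: print(t,r["p"],r["pixel"],ray(f,r["pixel"],z))
print(ctrl.get_obs()["t"])
E
```

```text
0.0 [ 0.1461 -0.4779  0.2308] [-0.0005  0.989   0.1478 -0.0001] [-0.4232  0.366   0.7834]
top 453.9778559709247
row_start 0.56 [289.4, 252.0] [ 0.4409 -0.0118  0.056 ]
row_end 0.85 [382.5, 234.3] [ 0.4699 -0.1892  0.056 ]
rail 0.67 [335.5, 246.7] [ 0.4587 -0.1009  0.    ]
bar_stub 0.75 [432.3, 231.7] [ 0.484 -0.298  0.   ]
wedge 0.81 [367.7, 273.3] [ 0.403  -0.1633  0.    ]
jar_screws 0.8 [315.0, 286.6] [ 0.3794 -0.0576  0.    ]
scene 598.0046856937292
row_start 0.61 [314.5, 261.3] [ 0.4448 -0.0099  0.056 ]
row_end 0.97 [357.7, 217.1] [ 0.4633 -0.1944  0.056 ]
rail 0.97 [337.1, 267.4] [ 0.4545 -0.0988  0.    ]
bar_stub 0.74 [372.2, 222.3] [ 0.4839 -0.2982  0.    ]
wedge 0.83 [383.2, 259.6] [ 0.3959 -0.1614  0.    ]
jar_screws 0.8 [365.9, 291.0] [ 0.3747 -0.0502  0.    ]
0.7
```

View pics/top0.png

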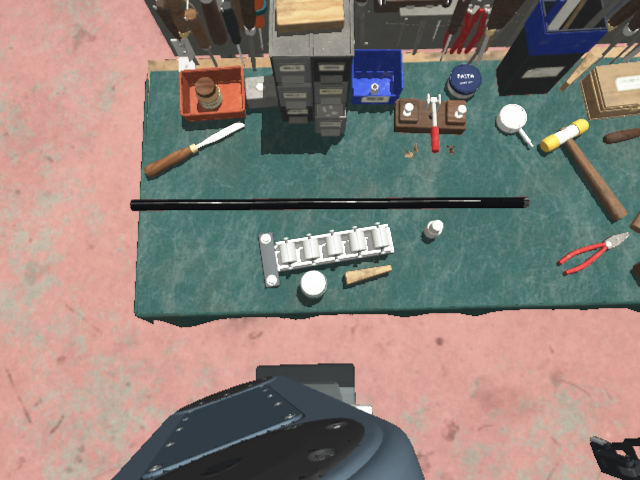

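View pics/scene0.png

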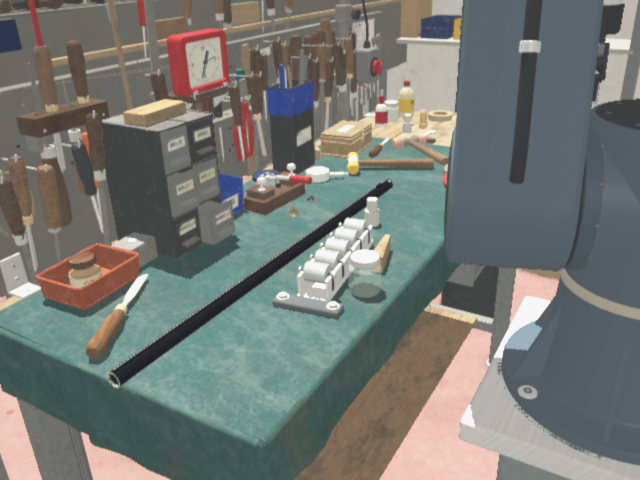

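The top view shows the plate end of the rail at about (268,258), the rollers from (288,250) to (382,237), the stub at (433,230), the jar at (313,285) and the wedge at (368,273). A long black bar runs along row 203. The scene view agrees with this, and the network points match both. I'll move over the rail with the jaw closing.

{"name": "jog_arm", "arguments": {"plan": [{"tx": 3.5, "ty": -3.3, "jaw": 0}, {"tx": 3.5, "ty": -3.3, "jaw": 0}, {"tx": 3.5, "ty": -3.3, "jaw": 0}, {"tx": 3.5, "ty": -3.3, "jaw": 0}, {"tx": 3.5, "ty": -3.3, "jaw": 0}]}}

```text
invalid input
```

{"name": "jog_arm", "arguments": {"plan": [{"tx": 3.5, "ty": -3.3, "jaw": 0}, {"tx": 3.5, "ty": -3.3, "jaw": 0}, {"tx": 3.5, "ty": -3.3, "jaw": 0}, {"az": 0.16, "jaw": 0}, {"jaw": 0}]}}

```text
invalid input
```

```bash
python3 - <<'E'
from h import *
np.set_printoptions(precision=4,suppress=True)
o=ctrl.get_obs(); print(o["t"],o["eef_pos"],o["orientation"],o["wrist_force"],o["grip_width"])
for n in ["wrist","top","scene"]:
    f=ctrl.grab_frame(n); cv2.imwrite(f"pics/{n}1.png",f["img"][:,:,::-1])
    for t,z in [("row_start",.056),("row_end",.056),("rail",0)]:
        for r in ctrl.pinpoint(t,f)[:1]: print(n,t,r["p"],r["pixel"],ray(f,r["pixel"],z))
    if n=="top":
        for z in (0,.05,.1): print("bar",z,ray(f,(133,204),z),ray(f,(527,202),z))
    if n=="scene":
        for z in (0,.05,.1): print("bar",z,ray(f,(115,380),z),ray(f,(390,183),z))
E
```

```text
0.7 [ 0.1462 -0.4781  0.2313] [ 0.      0.989   0.1479 -0.    ] [ 0.5216 -0.8898  0.3945] 0.08546992141367614
top row_start 0.92 [287.4, 252.7] [ 0.4396 -0.008   0.056 ]
top row_end 0.83 [383.0, 236.6] [ 0.4654 -0.1899  0.056 ]
top rail 0.73 [332.6, 251.7] [ 0.4487 -0.0948  0.    ]
bar 0 [0.5603 0.3138 0.    ] [ 0.5405 -0.4959  0.    ]
bar 0.05 [0.5456 0.2923 0.05  ] [ 0.5268 -0.4724  0.05  ]
bar 0.1 [0.5308 0.2709 0.1   ] [ 0.5132 -0.4489  0.1   ]
scene row_start 0.68 [314.6, 263.3] [ 0.4412 -0.0042  0.056 ]
scene row_end 0.78 [358.4, 220.4] [ 0.4554 -0.1817  0.056 ]
scene rail 0.59 [340.5, 269.8] [ 0.4451 -0.0939  0.    ]
bar 0 [0.5624 0.3009 0.    ] [ 0.5455 -0.5207  0.    ]
bar 0.05 [0.5059 0.341  0.05  ] [ 0.4907 -0.3973  0.05  ]
bar 0.1 [0.4494 0.3811 0.1   ] [ 0.4359 -0.2739  0.1   ]
```

The black bar lies flat on the bench at x≈0.55, so it is out of the way. Both moves were refused, so I'll retry with every field filled in.

{"name": "jog_arm", "arguments": {"plan": [{"tx": 3.5, "ty": -3.3, "tz": 0, "ax": 0, "ay": 0, "az": 0, "jaw": 0}, {"tx": 3.5, "ty": -3.3, "tz": 0, "ax": 0, "ay": 0, "az": 0, "jaw": 0}, {"tx": 3.5, "ty": -3.3, "tz": 0, "ax": 0, "ay": 0, "az": 0, "jaw": 0}, {"tx": 3.5, "ty": -3.3, "tz": 0, "ax": 0, "ay": 0, "az": 0, "jaw": 0}, {"tx": 3.5, "ty": -3.3, "tz": 0, "ax": 0, "ay": 0, "az": 0, "jaw": 0}]}}

```text
t: 1.92
eef_pos: [0.2658, -0.2678, 0.2314]
orientation: [0.0, 0.989, 0.148, 0.0]
wrist_force: [1.0, -0.3, 0.3]
grip_width: 0.0
gripper_force: 0.0
```

{"name": "jog_arm", "arguments": {"plan": [{"tx": 4.2, "ty": -3.8, "tz": 0, "ax": 0, "ay": 0, "az": 0, "jaw": 0}, {"tx": 4.2, "ty": -3.8, "tz": 0, "ax": 0, "ay": 0, "az": 0, "jaw": 0}, {"tx": 4.2, "ty": -3.8, "tz": 0, "ax": 0, "ay": 0, "az": 0, "jaw": 0}, {"tx": 4.2, "ty": -3.8, "tz": 0, "ax": 0, "ay": 0, "az": 0, "jaw": 0}, {"tx": 4.2, "ty": -3.8, "tz": 0, "ax": 0, "ay": 0, "az": 0.16, "jaw": 0}]}}

```text
t: 2.55
eef_pos: [0.41, -0.0268, 0.2315]
orientation: [0.0, 0.997, 0.071, 0.0]
wrist_force: [1.4, -1.1, 0.5]
grip_width: -0.0001
gripper_force: 0.0
```

```bash
python3 - <<'E'
from h import *
np.set_printoptions(precision=4,suppress=True)
o=ctrl.get_obs(); print(o["t"],o["eef_pos"],o["orientation"],o["wrist_force"],o["grip_width"])
f=ctrl.grab_frame("wrist"); cv2.imwrite("pics/wrist2.png",f["img"][:,:,::-1])
for t,z in [("row_start",.056),("row_end",.056),("rail",0),("jar_screws",0)]:
    for r in ctrl.pinpoint(t,f)[:1]: print(t,r["p"],r["pixel"],ray(f,r["pixel"],z))
E
```

```text
2.55 [ 0.41   -0.0268  0.2315] [0.0001 0.9974 0.0714 0.0003] [ 1.3936 -1.08    0.5307] -5.755248246460548e-05
row_start 0.74 [298.6, 181.0] [ 0.4388 -0.0052  0.056 ]
row_end 0.62 [508.3, 181.2] [ 0.4644 -0.1846  0.056 ]
rail 0.92 [394.1, 174.9] [ 0.4515 -0.0981  0.    ]
jar_screws 0.68 [340.0, 236.0] [ 0.3804 -0.0541  0.    ]
```

View pics/wrist2.png

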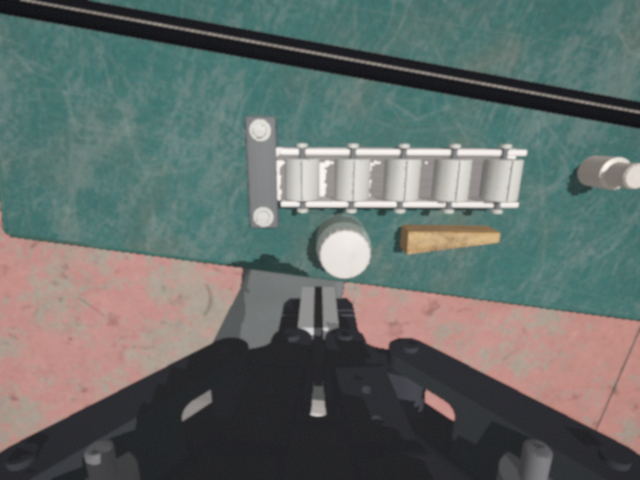

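The wrist view shows the plate at (262,172) and the rollers in a level row from (300,180) to (503,180). The tool's y axis is therefore aligned with the rail, and the positions agree with the other views. I'll go to 27 mm behind roller 1 and descend.

{"name": "jog_arm", "arguments": {"plan": [{"tx": 3.2, "ty": -4.3, "tz": 0, "ax": 0, "ay": 0, "az": 0, "jaw": 0}, {"tx": 0, "ty": 0, "tz": 5, "ax": 0, "ay": 0, "az": 0, "jaw": 0}, {"tx": 0, "ty": 0, "tz": 5, "ax": 0, "ay": 0, "az": 0, "jaw": 0}, {"tx": 0, "ty": 0, "tz": 3, "ax": 0, "ay": 0, "az": 0, "jaw": 0}, {"tx": 0, "ty": 0, "tz": 0, "ax": 0, "ay": 0, "az": 0, "jaw": 0}]}}

```text
t: 3.42
eef_pos: [0.4329, 0.0173, 0.1001]
orientation: [-0.0, 0.997, 0.072, -0.002]
wrist_force: [-0.0, -0.3, -0.5]
grip_width: -0.0001
gripper_force: 0.0
```

```bash
python3 - <<'E'
from h import *
np.set_printoptions(precision=4,suppress=True)
o=ctrl.get_obs(); print(o["t"],o["eef_pos"],o["orientation"],o["wrist_force"],o["grip_width"])
f=ctrl.grab_frame("wrist"); cv2.imwrite("pics/wrist3.png",f["img"][:,:,::-1])
print("tcp",proj(f,o["eef_pos"]))
for t,z in [("row_start",.056),("row_end",.056)]:
    for r in ctrl.pinpoint(t,f)[:1]: print(t,r["p"],r["pixel"],ray(f,r["pixel"],z))
E
```

```text
3.425 [0.4329 0.0173 0.1001] [-0.      0.9974  0.0721 -0.0017] [-0.0391 -0.3243 -0.5357] -6.566066977432792e-05
tcp [np.float64(318.9076595744303), np.float64(305.4860102266704)]
row_start 0.61 [363.4, 260.8] [ 0.4409 -0.0059  0.056 ]
```

View pics/wrist3.png

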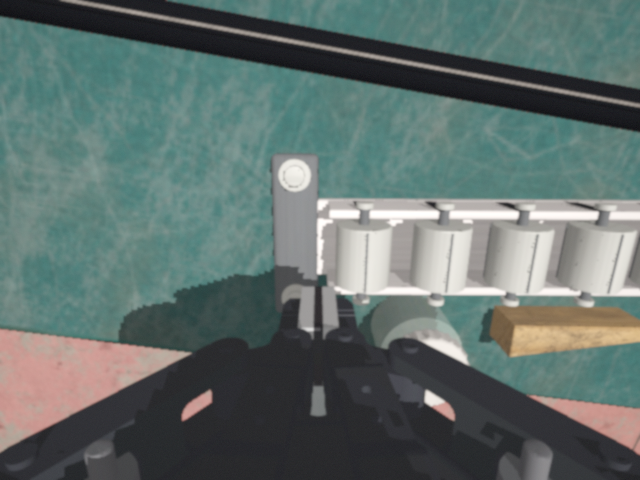

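The picture shows roller 1 at (363,258) just ahead of the closed tips at (318,300), with the jar and wedge to one side. I'll centre sideways and lower to z = 0.053, which is 3 mm of press.

{"name": "jog_arm", "arguments": {"plan": [{"tx": 0.4, "ty": -0.3, "tz": 0, "ax": 0, "ay": 0, "az": 0, "jaw": 0}, {"tx": 0, "ty": 0, "tz": 2, "ax": 0, "ay": 0, "az": 0, "jaw": 0}, {"tx": 0, "ty": 0, "tz": 2, "ax": 0, "ay": 0, "az": 0, "jaw": 0}, {"tx": 0, "ty": 0, "tz": 0.7, "ax": 0, "ay": 0, "az": 0, "jaw": 0}, {"tx": 0, "ty": 0, "tz": 0, "ax": 0, "ay": 0, "az": 0, "jaw": 0}]}}

```text
t: 4.2
eef_pos: [0.4384, 0.0221, 0.0547]
orientation: [-0.0, 0.997, 0.073, 0.0]
wrist_force: [1.0, 1.0, -0.2]
grip_width: 0.0001
gripper_force: 0.0
```

{"name": "jog_arm", "arguments": {"plan": [{"tx": -0.1, "ty": 0, "tz": 0.2, "ax": 0, "ay": 0, "az": 0, "jaw": 0}, {"tx": 0, "ty": 0.8, "tz": 0, "ax": 0, "ay": 0, "az": 0, "jaw": 0}, {"tx": 0, "ty": 0.8, "tz": 0, "ax": 0, "ay": 0, "az": 0, "jaw": 0}, {"tx": 0, "ty": 0.8, "tz": 0, "ax": 0, "ay": 0, "az": 0, "jaw": 0}, {"tx": 0, "ty": 0.8, "tz": 0, "ax": 0, "ay": 0, "az": 0, "jaw": 0}]}}

```text
t: 4.82
eef_pos: [0.442, -0.0105, 0.0524]
orientation: [0.0, 0.997, 0.072, 0.0]
wrist_force: [0.1, -0.2, 1.0]
grip_width: -0.0002
gripper_force: 0.6
```

```bash
python3 - <<'E'
from h import *
o=ctrl.get_obs(); print(o["eef_pos"],o["wrist_force"])
F=[]
for i in range(4):
    f=ctrl.grab_frame(["wrist","scene"][i%2]); F.append(ctrl.get_obs()["wrist_force"])
    if i<2: cv2.imwrite(f"pics/c{i}.png",f["img"][:,:,::-1])
print(np.array(F).round(2))
a=cv2.imread("pics/c0.png")[150:350,260:540]; b=cv2.imread("pics/c1.png")[180:320,260:456]
cv2.imwrite("pics/c.png",np.hstack([cv2.resize(a,(400,286),interpolation=2),cv2.resize(b,(400,286),interpolation=2)]))
E
```

```text
[ 0.44203771 -0.01053554  0.05244285] [ 0.11904082 -0.16311159  0.95189399]
[[ 0.04 -0.62  0.64]
 [-0.64  1.26  2.26]
 [ 0.96  0.39  0.79]
 [ 0.94  1.25  0.76]]
```

View pics/c.png

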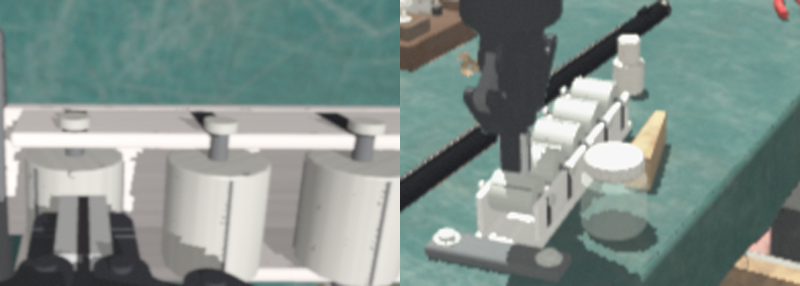

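The wrist crop shows the tips on roller 1, whose axle pins sit lower than the others, so it is lightly pressed. The force is about 1 N, and the rail and bystanders look undisturbed. I'll carry on with the stroke.

{"name": "jog_arm", "arguments": {"plan": [{"tx": 0, "ty": 0.8, "tz": 0, "ax": 0, "ay": 0, "az": 0, "jaw": 0}, {"tx": 0, "ty": 0.8, "tz": 0, "ax": 0, "ay": 0, "az": 0, "jaw": 0}, {"tx": 0, "ty": 0.8, "tz": 0, "ax": 0, "ay": 0, "az": 0, "jaw": 0}, {"tx": 0, "ty": 0.8, "tz": 0, "ax": 0, "ay": 0, "az": 0, "jaw": 0}, {"tx": 0, "ty": 0.8, "tz": 0, "ax": 0, "ay": 0, "az": 0, "jaw": 0}]}}

```text
t: 5.65
eef_pos: [0.4475, -0.05, 0.0523]
orientation: [-0.0, 0.997, 0.072, -0.0]
wrist_force: [-1.0, 0.1, 1.9]
grip_width: -0.0
gripper_force: 0.6
```

```bash
python3 - <<'E'
from h import *
f=ctrl.grab_frame("wrist"); o=ctrl.get_obs(); print(o["eef_pos"],o["wrist_force"])
cv2.imwrite("pics/d.png",cv2.resize(f["img"][150:350,160:480,::-1],(800,500),interpolation=2))
for t,z in [("row_start",.056),("row_end",.056)]:
    for r in ctrl.pinpoint(t,f)[:1]: print(t,r["p"],r["pixel"],ray(f,r["pixel"],z))
E
```

```text
[ 0.44770262 -0.05066283  0.05230391] [-1.82234973 -0.5920362   1.30763817]
row_start 0.85 [217.4, 314.2] [ 0.43919786 -0.00813846  0.056     ]
```

View pics/d.png

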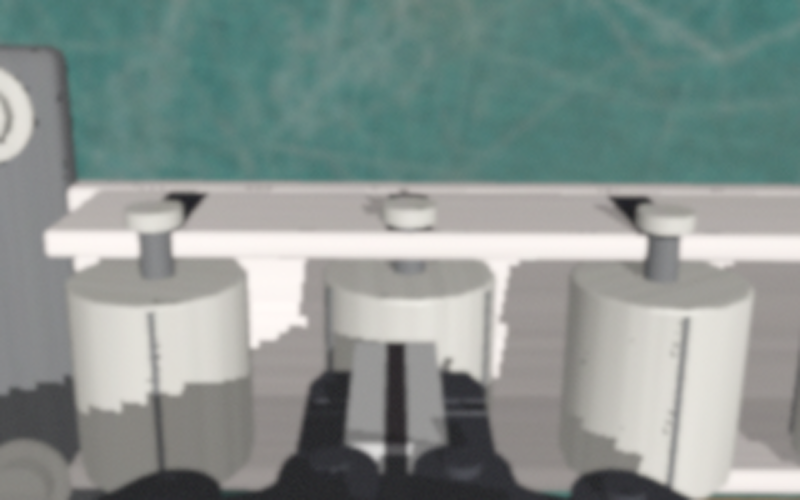

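Roller 1 has sprung back and its mark has turned. Roller 2 is now under the tips, pressed and rolled, and the rail has not shifted. Continuing.

{"name": "jog_arm", "arguments": {"plan": [{"tx": 0, "ty": 0.8, "tz": 0, "ax": 0, "ay": 0, "az": 0, "jaw": 0}, {"tx": 0, "ty": 0.8, "tz": 0, "ax": 0, "ay": 0, "az": 0, "jaw": 0}, {"tx": 0, "ty": 0.8, "tz": 0, "ax": 0, "ay": 0, "az": 0, "jaw": 0}, {"tx": 0, "ty": 0.8, "tz": 0, "ax": 0, "ay": 0, "az": 0, "jaw": 0}, {"tx": 0, "ty": 0.8, "tz": 0, "ax": 0, "ay": 0, "az": 0, "jaw": 0}]}}

```text
t: 6.42
eef_pos: [0.4535, -0.0895, 0.0523]
orientation: [-0.0, 0.997, 0.072, 0.0]
wrist_force: [-0.4, 0.6, 0.8]
grip_width: -0.0001
gripper_force: 0.6
```

{"name": "jog_arm", "arguments": {"plan": [{"tx": 0, "ty": 0.8, "tz": 0, "ax": 0, "ay": 0, "az": 0, "jaw": 0}, {"tx": 0, "ty": 0.8, "tz": 0, "ax": 0, "ay": 0, "az": 0, "jaw": 0}, {"tx": 0, "ty": 0.8, "tz": 0, "ax": 0, "ay": 0, "az": 0, "jaw": 0}, {"tx": 0, "ty": 0.8, "tz": 0, "ax": 0, "ay": 0, "az": 0, "jaw": 0}, {"tx": 0, "ty": 0.8, "tz": 0, "ax": 0, "ay": 0, "az": 0, "jaw": 0}]}}

```text
t: 7.05
eef_pos: [0.4593, -0.1291, 0.0523]
orientation: [-0.0, 0.997, 0.072, -0.0]
wrist_force: [0.4, 0.8, 0.7]
grip_width: 0.0001
gripper_force: 0.6
```

{"name": "jog_arm", "arguments": {"plan": [{"tx": 0, "ty": 0.8, "tz": 0, "ax": 0, "ay": 0, "az": 0, "jaw": 0}, {"tx": 0, "ty": 0.8, "tz": 0, "ax": 0, "ay": 0, "az": 0, "jaw": 0}, {"tx": 0, "ty": 0.8, "tz": 0, "ax": 0, "ay": 0, "az": 0, "jaw": 0}, {"tx": 0, "ty": 0.8, "tz": 0, "ax": 0, "ay": 0, "az": 0, "jaw": 0}, {"tx": 0, "ty": 0.8, "tz": 0, "ax": 0, "ay": 0, "az": 0, "jaw": 0}]}}

```text
t: 7.68
eef_pos: [0.4651, -0.1687, 0.0523]
orientation: [-0.0, 0.997, 0.072, 0.0]
wrist_force: [-0.2, -0.3, -0.7]
grip_width: -0.0001
gripper_force: 0.0
```

{"name": "jog_arm", "arguments": {"plan": [{"tx": 0, "ty": 0.8, "tz": 0, "ax": 0, "ay": 0, "az": 0, "jaw": 0}, {"tx": 0, "ty": 0.8, "tz": 0, "ax": 0, "ay": 0, "az": 0, "jaw": 0}, {"tx": 0, "ty": 0.8, "tz": 0, "ax": 0, "ay": 0, "az": 0, "jaw": 0}, {"tx": 0, "ty": 0.8, "tz": 0, "ax": 0, "ay": 0, "az": 0, "jaw": 0}, {"tx": 0, "ty": 0.8, "tz": 0, "ax": 0, "ay": 0, "az": 0, "jaw": 0}]}}

```text
t: 8.3
eef_pos: [0.4709, -0.2083, 0.0523]
orientation: [-0.0, 0.997, 0.072, 0.0]
wrist_force: [-0.0, -0.2, -0.3]
grip_width: -0.0001
gripper_force: 0.0
```

{"name": "jog_arm", "arguments": {"plan": [{"tx": 0, "ty": 0, "tz": -1, "ax": 0, "ay": 0, "az": 0, "jaw": 0}, {"tx": 0, "ty": 0, "tz": -4, "ax": 0, "ay": 0, "az": 0, "jaw": 0}, {"tx": 0, "ty": 0, "tz": -5, "ax": 0, "ay": 0, "az": 0, "jaw": 0}, {"tx": -2, "ty": 0, "tz": -5, "ax": 0, "ay": 0, "az": 0, "jaw": 0}, {"tx": -2, "ty": 0, "tz": 0, "ax": 0, "ay": 0, "az": 0, "jaw": 0}]}}

```text
t: 8.93
eef_pos: [0.4324, -0.2141, 0.2065]
orientation: [0.002, 0.997, 0.073, 0.003]
wrist_force: [0.0, 0.3, -1.2]
grip_width: -0.0002
gripper_force: 0.0
```

```bash
python3 - <<'E'
from h import *
o=ctrl.get_obs(); print(o["t"],o["eef_pos"],o["wrist_force"])
f=ctrl.grab_frame("wrist")
cv2.imwrite("pics/e.png",f["img"][:,:,::-1])
for t,z in [("row_start",.056),("row_end",.056),("rail",0),("bar_stub",0),("wedge",0),("jar_screws",0)]:
    for r in ctrl.pinpoint(t,f)[:1]: print(t,r["p"],r["pixel"],ray(f,r["pixel"],z))
E
```

```text
8.925 [ 0.43240487 -0.21410776  0.20654347] [ 0.00804482  0.28115775 -1.1605051 ]
row_start 0.71 [62.9, 178.2] [ 0.44028729 -0.00818616  0.056     ]
row_end 0.57 [286.9, 179.0] [ 0.46536359 -0.18425869  0.056     ]
rail 0.87 [195.5, 173.8] [ 0.45091466 -0.09472476  0.        ]
bar_stub 0.56 [409.2, 169.3] [ 0.48417883 -0.29346687  0.        ]
jar_screws 0.83 [154.6, 236.4] [ 0.38371085 -0.05805952  0.        ]
```

View pics/e.png

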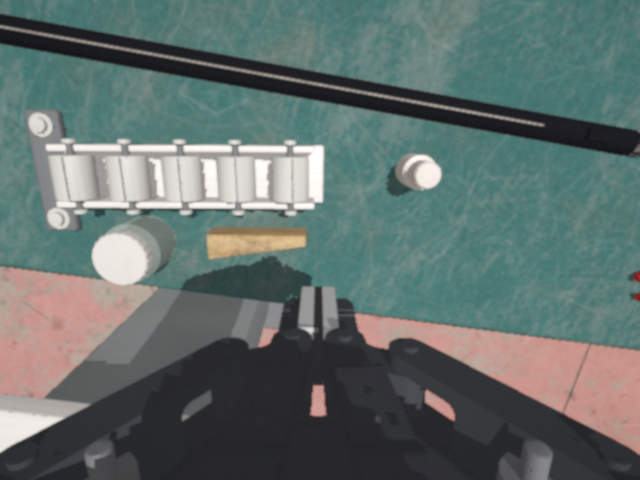

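All five rollers are back up. The rail, stub and jar are where they were, the wedge looks in place, and the arm is clear. Handing in.

```bash
python3 -c "
from cell import ctrl
print(ctrl.get_obs()['joint_vel']); print(ctrl.sign_off())"
```

```text
[-0.0001962   0.00291925  0.00019253  0.00171642  0.0008763  -0.00149927]
the job is handed in; nothing more can be done
None
```

I stroked all five rollers from the plate end to the plain end at about 4 mm of press and handed the job in, with the rail, stub, wedge and jar in place and the arm clear; the hand-in gave no verdict, and only rollers 1 and 2 were checked by picture for turning.

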